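# Hang the toppled caddy on its hook

## Task

The square plywood caddy has been knocked over. Stand it upright on the table and let go of it; then take it by its wire handle and hang it by that handle in the dip of the hook on the plywood stand, hanging still and clear of the table. Leave the other things as they are.

Things in the scene. Friction and masses are not known exactly. Their poses are not given: they have to be found in the camera images.
- caddy: Open plywood box 56 x 56 mm, 90 mm tall, walls 4 mm, with a rigid steel handle over its mouth (169 mm tall in all; 0.15-0.31 kg). Origin: centre of its underside; z from bottom to handle; y across the handle. At the start it lies on its +y face, z level, x level: origin 28 mm above the table, the handle's two legs one above the other; it can be gripped across its +-x faces, from above or leaning.
- caddy_bar (a point): Middle of the handle's cross bar, on its centre line, 165 mm above the caddy's underside; axes as the caddy's. The handle is 8 mm round rod: the bar along y, and legs parallel to z at y = +-24 mm, x = 0, free from the rim (z 90 mm) up. It is 56 mm wide outside, 40 mm inside; both legs can be gripped from outside at once, which leaves the bar's middle free.
- stand: Fixed plywood hook stand: foot 150 x 150 x 18 mm (x -85 to 65 mm), post 32 mm wide, 28 mm deep, 270 mm tall. Origin on the table below the middle of the post's front face, z up. The steel hook, 10 mm rod, sticks out along the stand's -x (roughly to the robot) at y = 0: centre line at z 225 mm at the post, 222 at x -50, a dip at z 206 from x -71 to -89, then up to the tip.
- hook_seat (a point): Where the middle of the bar (its centre line) rests when hung: over the middle of the dip, 80 mm before the post and 215 mm above the table; axes as the stand's. The bar lies across the hook, along the stand's y.
- hook_tip (a point): Centre of the rounded upturned end of the hook, 104 mm before the post (stand's -x), 225 mm above the table; the rod's top there is at 230 mm. Axes as the stand's.
- glue: Small standing glue bottle, 36 mm diameter, 95 mm tall, red cap; origin centre of its underside. Bystander.
- cup: Standing paper cup, 72 mm across the rim, 85 mm tall; origin centre of its underside. Bystander.
- pliers: Pliers lying flat, about 180 mm long, 63 mm wide, 16 mm thick, red grips; origin amid them on the table, jaws along +x. Bystander.
- sanding_block: Cork sanding block lying flat, 110 x 55 x 30 mm, long side along x; origin centre of its underside. Bystander.
- jar: Standing glass jar, 54 mm diameter, 60 mm tall, white lid; origin centre of its underside. Bystander.
Mind the look-alikes: they are no part of the job. What is meant by the caddy is not turquoise, and is the larger of those in its own colour.

How it is judged:
By the outcome, as a careful person would: the job done as asked, in the order asked, and still so for the second after the job is handed in, with the robot touching nothing.
It also fails if it takes over 56 s, if anything falls off the work surface, if the arm or the gripper's body presses on something with over 40 N, if the wrist force passes 120 N, or if a joint passes its speed limit or range.

## Robot

A 6-joint arm with a two-finger parallel gripper is mounted at the origin on the work surface. World frame = base frame: x ahead of the robot, y to its left, z up, the work surface at z = 0. Lengths are in m, angles in rad, forces in N, time in s.
With the tool pointing down it reaches from about 0.35 to 0.85 m from the base axis. Payload 8.1 kg.
Tool frame: the origin (TCP) lies midway between the tips of the shut fingers; the grasp point (between the pads) lies r.grasp_offset behind it (r.grasp_offset is the distance from the TCP to the grasp point, in m); z points along the fingers, y is the line along which they close (so a half turn about z gives the same grasp; the last joint's range is limited). The gripper opens to 93 mm and grips with 3 to 60 N. Pads are 15 mm wide; open, the fingers measure 128 mm over their backs; the gripper's body (75 mm by 188 mm) begins 65 mm behind the grasp point.
Start: joints at [1.157, 0.13, 1.488, -0, 1.523, -0.085], TCP at [0.194, 0.568, 0.219] pointing down, gripper open.
Joint ranges: [-2.96, 2.96], [-0.89, 2.26], [0.02, 2.5], [-1.34, 4.48], [0, 2.73], [-2.66, 2.66]. Speed limits (rad/s): [2.39, 2.39, 2.79, 3.14, 3.14, 3.14].

## Interface

Orientations are given as a unit quaternion [x, y, z, w].
In Python, from station import r gives the robot as it stands. The module is installed in compiled form; this text tells all that it offers.
- The arm moves only by the tool apply_moves, never from a script. Its argument "increments" is a list of rows, each an object of numbers: "fingers": the opening, from 0 (shut) to 1 (fully open); "x", "y", "z": the shift along the tool's x, y, z in cm; "ax", "ay", "az": the turn, a rotation vector about the tool's x, y, z in rad. A call has 1 to 8 rows; each row shifts and turns the commanded pose from where the row before left it, along the tool's axes as they then stand; what a row does not reach is not made up. A row lasts 1/12 s, in which the tool goes at most 41.7 mm and 7.16 degrees, less where a joint would pass 70% of its speed; a pose out of reach is approached as far as the arm can. A call with a gripper value outside its range is refused whole. The fingers move at their own pace and stop on an object; "newtons" is the grip in N (left out, the last holds). Time passes only in rows, so rows that do not move let the fingers close. It gives the time, the measured TCP pose, the force, the opening and the grip force at its end, in the units of the state.
- r.state(): the state, without advancing time (a new reading comes with each control period).
- r.capture(name): name is "scene" or "side" or "wrist"; returns the picture (384x512x3 uint8, red, green, blue); there is no depth.
- r.get_calibration(name): a dict with "vertical_fov" (degrees; the focal length in pixels is half the picture's height over the tangent of half this angle, whatever the lens; pixels are square), "cx", "cy" (the principal point, pixels), "eye" and "orientation" of the camera in the world. Camera axes: x right, y down, z forward; pixel columns grow to the right and rows downward; lengths in m; the calibration is good to about 2 mm. A picture is of the moment at which its call begins: read the wrist's pose just before it. get_calibration takes no time and is no camera call; for the wrist camera it gives the pose at the moment of the call.
- r.job_done(): hands the job in; it is judged then, once.
The state is a dict: "clock": time; "qpos": joint angles; "qd": joint speeds; "tau": joint torques, N m; "position": TCP position; "tcp_rot": TCP orientation; "contact_force": force on the tool from outside, world axes, zero at the start; "moment": the same for the moment, N m; "opening": finger opening in m; "finger_force": force on a finger pad.
Only numpy, scipy, OpenCV 4.12 (cv2) and the standard library are available. Lean on these libraries where they do the work, as an engineer would, in place of code of your own. Each camera call takes 0.05 s, during which the arm holds its last target. There are 200 camera calls.

## Working session

There is one attempt and no reset: what is moved stays moved. The work goes in short steps, Python scripts to look and compute and a tool call to move; the robot and the scene stay as the last step left them, time stands still between calls to the robot, and variables do not carry over. Pictures are saved under pics/ and viewed, at most 10 in all, crops included, and the job is handed in when it is done.

Besides the shell and the picture viewer there is one more tool, called as name([rows], argument=value, ...), one row to a line, values as JSON. apply_moves: Moves the arm, as the interface text tells. Its arguments: {"type":"object","properties":{"increments":{"type":"array","items":{"type":"object","properties":{"fingers":{"type":"number"},"x":{"type":"number"},"y":{"type":"number"},"z":{"type":"number"},"ax":{"type":"number"},"ay":{"type":"number"},"az":{"type":"number"}}}},"newtons":{"type":"number"}},"required":["increments"]}

```bash
mkdir -p pics; python3 - <<'E'
from station import r
import cv2,json
for n in("scene","side"):
    cv2.imwrite(f"pics/{n}0.png",cv2.resize(r.capture(n)[:,:,::-1],(800,600),interpolation=cv2.INTER_CUBIC))
    print(n,r.get_calibration(n))
print(r.get_calibration("wrist"));print(r.state(),r.grasp_offset)
E
```

```text
scene {'vertical_fov': 46.628908586936916, 'cx': 248.45473208381173, 'cy': 186.8241316992631, 'eye': array([ 1.13054566, -0.92862458,  1.54359646]), 'orientation': array([ 0.89417062,  0.31754925, -0.09748413, -0.30019697])}
side {'vertical_fov': 43.41805459073902, 'cx': 258.84212794269325, 'cy': 192.97904691801318, 'eye': array([ 0.47507676, -1.06306057,  1.28436394]), 'orientation': array([ 0.93975463,  0.01091519,  0.0046592 , -0.34164365])}
{'vertical_fov': 66.9351598462739, 'cx': 260.26384647676167, 'cy': 190.22032825539802, 'eye': array([0.13255847, 0.58971937, 0.38383198]), 'orientation': array([0.8073178 , 0.5778218 , 0.06868505, 0.09819517])}
{'clock': 0.1, 'qpos': array([ 1.15658711e+00,  1.31098163e-01,  1.48915402e+00, -4.38687427e-06,
        1.52300834e+00, -8.54073419e-02]), 'qd': array([ 2.83899004e-04, -1.46446925e-03, -1.78410907e-03, -1.96816918e-04,
        4.54588425e-04, -2.47298645e-05]), 'tau': array([ 9.25627319e-04, -5.61339605e+01, -4.93094516e+01,  7.70291314e-02,
        2.90000334e-02, -9.94115817e-05]), 'position': array([0.19352364, 0.5673934 , 0.21769386]), 'tcp_rot': array([ 1.63661212e-01,  9.86516250e-01, -8.08590041e-04, -2.04040784e-04]), 'contact_force': array([0.63532125, 0.18546284, 0.72744773]), 'moment': array([-0.03051408,  0.00920008,  0.01151572]), 'finger_force': 0.0, 'opening': 0.09263193322276558} 0.0188
```

View pics/scene0.png

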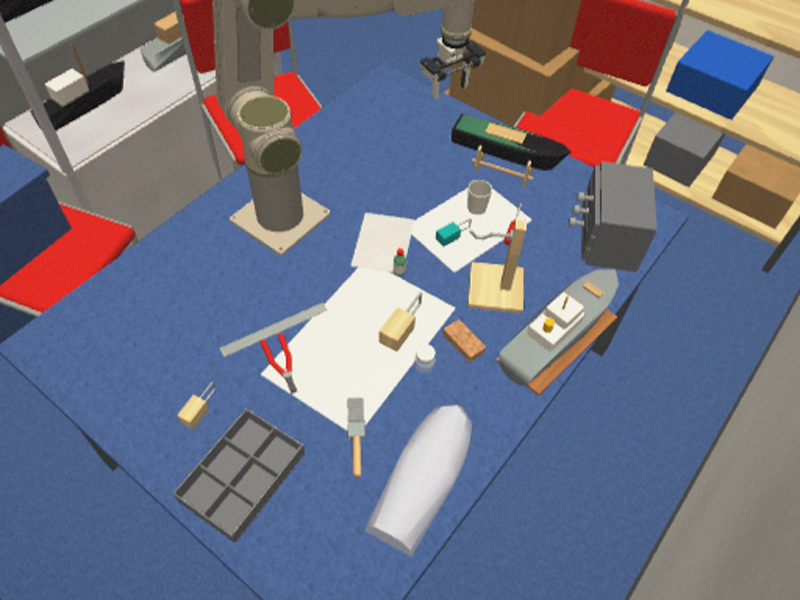

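View pics/side0.png

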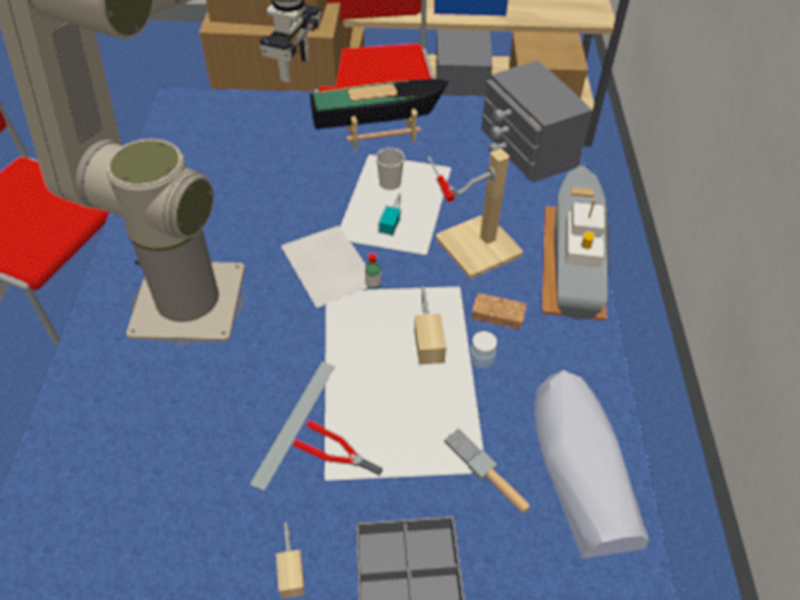

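The scene view shows the caddy (larger plywood one) at about (400,325) and the stand at (510,260). In the side view they are at (430,335) and (490,200). Both pictures are scaled 1.5625x. The smaller plywood caddy and the turquoise one are look-alikes. Next I'll enlarge these areas.

```bash
cat > h.py <<'E'
import numpy as np,cv2
from scipy.spatial.transform import Rotation as R
from station import r
def ray(cal,uv):
    f=192/np.tan(np.radians(cal["vertical_fov"]/2))
    d=np.array([(uv[0]-cal["cx"])/f,(uv[1]-cal["cy"])/f,1.])
    d=R.from_quat(cal["orientation"]).apply(d/np.linalg.norm(d)); return np.array(cal["eye"]),d
def proj(cal,p):
    f=192/np.tan(np.radians(cal["vertical_fov"]/2))
    q=R.from_quat(cal["orientation"]).inv().apply(np.asarray(p)-cal["eye"]); q=np.atleast_2d(q)
    return np.c_[cal["cx"]+f*q[:,0]/q[:,2],cal["cy"]+f*q[:,1]/q[:,2]]
def tri(rays):
    A=sum(np.eye(3)-np.outer(d,d) for o,d in rays);b=sum((np.eye(3)-np.outer(d,d))@o for o,d in rays)
    p=np.linalg.solve(A,b);return p,[np.linalg.norm(np.cross(p-o,d)) for o,d in rays]
def atz(ry,z): o,d=ry;return o+d*(z-o[2])/d[2]
def crop(img,x,y,w,h,s): return cv2.resize(img[y:y+h,x:x+w,::-1],None,fx=s,fy=s,interpolation=cv2.INTER_CUBIC)
E
python3 - <<'E'
from h import *
a=r.capture("scene");b=r.capture("side")
cv2.imwrite("pics/c1.png",np.hstack([crop(a,235,180,50,75,8),crop(b,255,175,50,75,8)]))
cv2.imwrite("pics/c2.png",np.hstack([crop(a,290,125,66,100,6),crop(b,275,85,66,100,6)]))
E
```

```text
(no output)
```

View pics/c1.png

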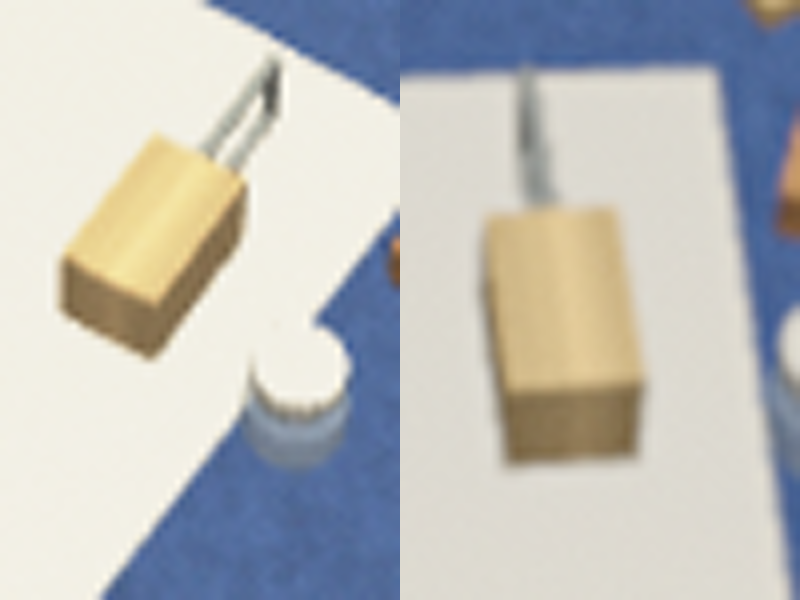

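View pics/c2.png

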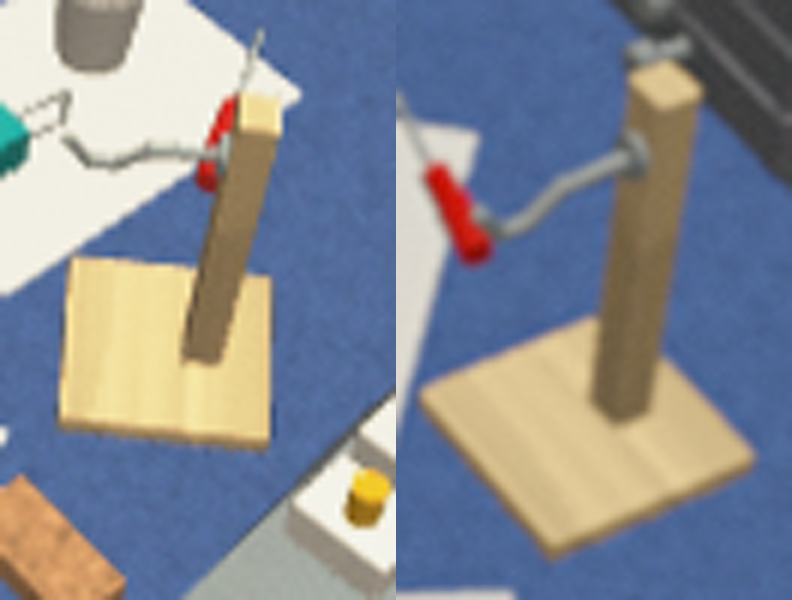

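The caddy crop shows the box's top and base corners and the handle end clearly in both views. The stand crop shows the foot corners, the post top and the hook tip. I'll fit poses to these pixels.

```bash
cat > fit.py <<'E'
from h import *
from scipy.optimize import least_squares
S,D=r.get_calibration("scene"),r.get_calibration("side")
def P(l,x,y,s,dx=0): return np.array([[x+(u-dx)/s-.45,y+v/s-.45] for u,v in l])
def fit(ms,ps,md,pd,x0,R0):
    def T(q,m): return (R.from_euler("z",q[3])*R0).apply(m)+q[:3]
    f=lambda q:np.r_[(proj(S,T(q,ms))-ps).ravel(),(proj(D,T(q,md))-pd).ravel()]
    s=least_squares(f,x0,loss="soft_l1");print(np.round(s.x,4),"yaw deg",np.degrees(s.x[3]),"\n",np.round(f(s.x).reshape(-1,2),1).tolist());return s.x
# caddy local: z->horizontal, +y->down : R0 maps z->+y world? x level
R0=R.from_matrix(np.array([[-1,0,0],[0,0,1],[0,1,0]]).T*1.) if 0 else R.from_matrix(np.column_stack([[-1,0,0],[0,0,-1],[0,-1,0]])) 
R0=R.from_matrix(np.column_stack([np.cross([0,0,-1],[0,1,0]),[0,0,-1],[0,1,0]])) # z->+Y world, y->down
h=.028
# world-right (x right seen) = local x sign: R0 x = (1,0,0)
m=lambda sx,sy,z:[sx*h,sy*h,z]
rl,rr,bl,br=m(-1,-1,.09),m(1,-1,.09),m(-1,-1,0),m(1,-1,0);ll,lr=m(-1,1,0),m(1,1,0)
hd=[0,-.028,.169];hl=[0,.028,.169]
ps=P([(157,135),(245,182),(157,303),(62,258),(152,358),(62,310),(275,58)],235,180,8)
pd=P([(487,214),(617,207),(642,380),(503,390),(505,465),(636,457),(527,68)],255,175,8,400)
print("caddy")
c=fit([rl,rr,br,bl,lr,ll,hd],ps,[rl,rr,br,bl,ll,lr,hd],pd,[.55,.0,.03,0.],R0)
# stand
F=lambda x,y:[x,y,.018]
a,b,cc,d=F(-.085,.075),F(.065,.075),F(.065,-.075),F(-.085,-.075)
# post top corners
t=lambda x,y:[x,y,.27]
ps=P([(70,258),(270,436),(60,420),(236,135),(278,135),(282,97),(240,95),(68,140)],290,125,6)
pd=P([(420,388),(754,455),(553,548),(628,78),(668,110),(702,88),(665,58),(484,218)],275,85,6,396)
tip=[-.104,0,.225]
print("stand")
s=fit([a,cc,d,t(0,-.016),t(.028,-.016),t(.028,.016),t(0,.016),tip],ps,[a,cc,d,t(0,.016),t(0,-.016),t(.028,-.016),t(.028,.016),tip],pd,[.7,.25,0,0.3],R.identity())
# free triangulation checks
pr=lambda u,v,w,z:tri([ray(S,P([u],235,180,8)[0]),ray(D,P([v],255,175,8,400)[0])])
for u,v in [((157,135),(487,214)),((245,182),(617,207)),((157,303),(642,380)),((62,258),(503,390)),((275,58),(527,68))]: print(pr(u,v,0,0))
print("seat",R.from_euler("z",s[3]).apply([-.08,0,.215])+s[:3])
E
python3 fit.py
```

```text
caddy
[ 0.5352 -0.1512  0.023   0.1132] yaw deg 6.486399347408752 
 [[-0.1, -0.6], [0.5, -0.4], [-0.1, 0.1], [-0.1, -0.7], [0.2, 0.7], [-0.1, 0.4], [0.7, -0.8], [-0.7, 0.0], [-0.0, -0.2], [0.4, 0.1], [0.3, 0.0], [-0.5, 0.9], [0.2, 0.7], [0.1, -0.3]]
stand
[ 0.6577  0.1923 -0.0017  0.5579] yaw deg 31.966972700173987 
 [[-0.2, -0.5], [0.3, 0.8], [-0.3, -0.3], [0.3, -1.1], [0.6, -0.3], [-0.1, -0.1], [-0.3, -0.5], [0.2, 0.1], [-0.2, 0.5], [0.8, 0.0], [0.3, -0.1], [-0.0, -0.2], [-1.1, -0.1], [0.2, 0.9], [0.7, 0.5], [-0.5, 0.2]]
(array([ 0.49967324, -0.067153  ,  0.05290742]), [np.float64(0.0007443792846454202), np.float64(0.0007443792846453973)])
(array([ 0.55301604, -0.06239304,  0.05381202]), [np.float64(0.0006063205056022516), np.float64(0.0006063205056021708)])
(array([ 0.56199961, -0.14589004,  0.04836774]), [np.float64(0.00013032718121917312), np.float64(0.00013032718121927436)])
(array([ 0.50716951, -0.15322602,  0.04733306]), [np.float64(0.0014682992150280656), np.float64(0.0014682992150280853)])
(array([0.51624546, 0.01155846, 0.05329762]), [np.float64(0.00159011041178394), np.float64(0.0015901104117840128)])
seat [0.58986524 0.14995336 0.21328986]
```

```bash
cat > plan.py <<'E'
from h import *
np.set_printoptions(precision=4,suppress=True)
GO=r.grasp_offset
def pose(G,yb,zt):
    """grasp point G, finger axis yb (world), approach zt -> TCP pos, Rotation"""
    z=np.array(zt,float);z/=np.linalg.norm(z);y=np.array(yb,float);y-=z*(y@z);y/=np.linalg.norm(y)
    return np.array(G)+GO*z,R.from_matrix(np.column_stack([np.cross(y,z),y,z]))
def cur(): s=r.state();return np.array(s["position"]),R.from_quat(s["tcp_rot"])
def rows(T0,T1,n):
    p=T0[1].inv().apply(T1[0]-T0[0]);rel=T0[1].inv()*T1[1];w=rel.as_rotvec()/n
    M=sum(R.from_rotvec(w*k).as_matrix() for k in range(n));s=np.linalg.solve(M,p)*100
    print(n,"rows x,y,z cm",s.round(2),"ax,ay,az",w.round(3),"|s|mm %.1f |w|deg %.2f"%(np.linalg.norm(s)*10,np.degrees(np.linalg.norm(w))))
yw=.112; d=np.array([-np.sin(yw),np.cos(yw),0]);xc=np.array([np.cos(yw),np.sin(yw),0]);Z=np.array([0,0,1.])
def lean(a): a=np.radians(a);return -np.sin(a)*d-np.cos(a)*Z
E
python3 - <<'E'
from plan import *
S,D=r.get_calibration("scene"),r.get_calibration("side")
for n,u,v in [("jar top",(425,352),(484,341)),("glue cap",(400,252),(372,258)),("block top",(464,338),(499,306)),("cup rim",(479,187),(390,156))]:
    print(n,tri([ray(S,np.array(u)/1.5625),ray(D,np.array(v)/1.5625)]))
G=[.53,-.1015,.034]
A=pose(np.array(G)+[0,0,.16]-0.0*d,xc,-Z); B=pose(np.array(G)-.08*lean(30),xc,lean(30)); C=pose(G,xc,lean(30))
c=cur();U=(np.array([.36,.23,.34]),R.from_euler("z",-.5)*c[1])
rows(c,U,11);rows(U,A,13);rows(A,B,8);rows(B,C,8);print(A[0],B[0],C[0])
E
```

```text
jar top (array([ 0.6415, -0.1339,  0.0556]), [np.float64(0.0002035671995457196), np.float64(0.0002035671995457059)])
glue cap (array([0.4043, 0.0645, 0.0835]), [np.float64(0.00023885305384541874), np.float64(0.00023885305384559248)])
block top (array([ 0.6835, -0.0176,  0.026 ]), [np.float64(0.002074922418693104), np.float64(0.0020749224186932644)])
cup rim (array([0.4333, 0.4034, 0.0911]), [np.float64(0.0002084741129457596), np.float64(0.0002084741129459638)])
11 rows x,y,z cm [-2.93 -1.83 -1.11] ax,ay,az [-0.     0.     0.045] |s|mm 36.3 |w|deg 2.60
13 rows x,y,z cm [-2.91  0.07  1.27] ax,ay,az [-0.     0.     0.048] |s|mm 31.8 |w|deg 2.78
8 rows x,y,z cm [ 0.63 -0.    1.  ] ax,ay,az [-0.    -0.065 -0.   ] |s|mm 11.8 |w|deg 3.75
8 rows x,y,z cm [0. 0. 1.] ax,ay,az [0. 0. 0.] |s|mm 10.0 |w|deg 0.00
[ 0.53   -0.1015  0.1752] [ 0.5266 -0.0711  0.087 ] [ 0.5311 -0.1108  0.0177]
```

apply_moves([
  {"x":-2.9,"y":-1.8,"z":-1.1,"az":0.045,"fingers":1},
  {"x":-2.9,"y":-1.8,"z":-1.1,"az":0.045},
  {"x":-2.9,"y":-1.8,"z":-1.1,"az":0.045},
  {"x":-2.9,"y":-1.8,"z":-1.1,"az":0.045},
  {"x":-2.9,"y":-1.8,"z":-1.1,"az":0.045},
  {"x":-2.9,"y":-1.8,"z":-1.1,"az":0.045},
  {"x":-2.9,"y":-1.8,"z":-1.1,"az":0.045},
  {"x":-2.9,"y":-1.8,"z":-1.1,"az":0.045},
])

```text
$.increments[0]: bad value
```

apply_moves([
  {"x":-2.9,"y":-1.8,"z":-1.1,"az":0.045},
  {"x":-2.9,"y":-1.8,"z":-1.1,"az":0.045},
  {"x":-2.9,"y":-1.8,"z":-1.1,"az":0.045},
  {"x":-2.9,"z":0.5,"az":0.048},
  {"x":-2.9,"z":0.5,"az":0.048},
  {"x":-2.9,"z":1,"az":0.048},
  {"x":-2.9,"z":1,"az":0.048},
  {"x":-2.9,"z":1,"az":0.048},
])

```text
$.increments[0]: bad value
```

```bash
python3 - <<'E'
from plan import *
s=r.state();print(s["clock"],s["qpos"],s["position"],s["contact_force"])
G=[.53,-.1015,.034]
A=pose(np.array(G)+[0,0,.18],xc,-Z); B=pose(np.array(G)-.08*lean(30),xc,lean(30))
rows(cur(),A,8);rows(A,B,8)
E
```

```text
0.2 [ 1.1566  0.1309  1.4889 -0.      1.523  -0.0854] [0.1936 0.5675 0.218 ] [0.0586 0.7953 0.0624]
8 rows x,y,z cm [-9.48 -2.74  0.29] ax,ay,az [-0.     0.     0.141] |s|mm 98.7 |w|deg 8.09
8 rows x,y,z cm [ 0.69 -0.    1.24] ax,ay,az [-0.    -0.065 -0.   ] |s|mm 14.2 |w|deg 3.75
```

apply_moves([
  {"x":-2.9,"y":-1.8,"z":-1.1,"ax":0,"ay":0,"az":0.045,"fingers":1},
  {"x":-2.9,"y":-1.8,"z":-1.1,"ax":0,"ay":0,"az":0.045,"fingers":1},
  {"x":-2.9,"y":-1.8,"z":-1.1,"ax":0,"ay":0,"az":0.045,"fingers":1},
  {"x":-2.9,"y":-1.8,"z":-1.1,"ax":0,"ay":0,"az":0.045,"fingers":1},
  {"x":-2.9,"y":-1.8,"z":-1.1,"ax":0,"ay":0,"az":0.045,"fingers":1},
  {"x":-2.9,"y":-1.8,"z":-1.1,"ax":0,"ay":0,"az":0.045,"fingers":1},
  {"x":-2.9,"y":-1.8,"z":-1.1,"ax":0,"ay":0,"az":0.045,"fingers":1},
  {"x":-2.9,"y":-1.8,"z":-1.1,"ax":0,"ay":0,"az":0.045,"fingers":1},
])

```text
clock: 0.87
position: [0.3312, 0.3318, 0.307]
tcp_rot: [0.339, 0.941, -0.0, 0.0]
contact_force: [0.7, 0.7, -0.3]
opening: 0.0932
finger_force: 0.0
```

apply_moves([
  {"x":-2.9,"y":-1.8,"z":-1.1,"ax":0,"ay":0,"az":0.045,"fingers":1},
  {"x":-2.9,"y":-1.8,"z":-1.1,"ax":0,"ay":0,"az":0.045,"fingers":1},
  {"x":-2.9,"y":-1.8,"z":-1.1,"ax":0,"ay":0,"az":0.045,"fingers":1},
  {"x":-2.9,"y":0,"z":0.5,"ax":0,"ay":0,"az":0.048,"fingers":1},
  {"x":-2.9,"y":0,"z":0.5,"ax":0,"ay":0,"az":0.048,"fingers":1},
  {"x":-2.9,"y":0,"z":1,"ax":0,"ay":0,"az":0.048,"fingers":1},
  {"x":-2.9,"y":0,"z":1,"ax":0,"ay":0,"az":0.048,"fingers":1},
  {"x":-2.9,"y":0,"z":1,"ax":0,"ay":0,"az":0.048,"fingers":1},
])

```text
clock: 1.53
position: [0.4476, 0.1187, 0.2992]
tcp_rot: [0.508, 0.861, 0.0, 0.0]
contact_force: [0.5, 0.1, 0.0]
opening: 0.093
finger_force: 0.0
```

```bash
python3 - <<'E'
from plan import *
s=r.state();print(s["clock"],s["qpos"],s["position"],s["contact_force"])
G=[.53,-.1015,.034]
A=pose(np.array(G)+[0,0,.20],xc,-Z); B=pose(np.array(G)-.08*lean(30),xc,lean(30))
rows(cur(),A,8);rows(A,B,8)
E
```

```text
1.5333 [ 0.1484 -0.2653  1.7209  0.0001  1.6855 -0.3562] [0.4476 0.1187 0.2992] [0.5201 0.0625 0.037 ]
8 rows x,y,z cm [-2.96  0.07  1.05] ax,ay,az [ 0.    -0.     0.049] |s|mm 31.4 |w|deg 2.81
8 rows x,y,z cm [ 0.74 -0.    1.49] ax,ay,az [-0.    -0.065 -0.   ] |s|mm 16.7 |w|deg 3.75
```

apply_moves([
  {"x":-3,"y":0.1,"z":1,"ax":0,"ay":0,"az":0.05,"fingers":1},
  {"x":-3,"y":0.1,"z":1,"ax":0,"ay":0,"az":0.05,"fingers":1},
  {"x":-3,"y":0.1,"z":1,"ax":0,"ay":0,"az":0.05,"fingers":1},
  {"x":-3,"y":0.1,"z":1,"ax":0,"ay":0,"az":0.05,"fingers":1},
  {"x":-3,"y":0.1,"z":1,"ax":0,"ay":0,"az":0.05,"fingers":1},
  {"x":-3,"y":0.1,"z":1,"ax":0,"ay":0,"az":0.05,"fingers":1},
  {"x":-3,"y":0.1,"z":1,"ax":0,"ay":0,"az":0.05,"fingers":1},
  {"x":-2.5,"y":0,"z":1,"ax":0,"ay":0,"az":0.04,"fingers":1},
])

```text
clock: 2.2
position: [0.5306, -0.1, 0.2189]
tcp_rot: [0.666, 0.746, -0.0, -0.0]
contact_force: [0.4, -0.2, 0.3]
opening: 0.0931
finger_force: 0.0
```

```bash
python3 - <<'E'
from plan import *
import json
c=r.get_calibration("wrist");im=r.capture("wrist")
cv2.imwrite("pics/w1.png",cv2.resize(im[:,:,::-1],(800,600),interpolation=cv2.INTER_CUBIC))
json.dump({k:np.array(v).tolist() for k,v in c.items()},open("w1.json","w"))
print(cur()[0],xc)
G=[.53,-.1015,.034]
B=pose(np.array(G)-.08*lean(30),xc,lean(30));rows(cur(),B,8)
E
```

```text
[ 0.5297 -0.1034  0.2163] [0.9937 0.1118 0.    ]
8 rows x,y,z cm [0.77 0.01 1.5 ] ax,ay,az [-0.001 -0.065 -0.   ] |s|mm 16.9 |w|deg 3.74
```

View pics/w1.png

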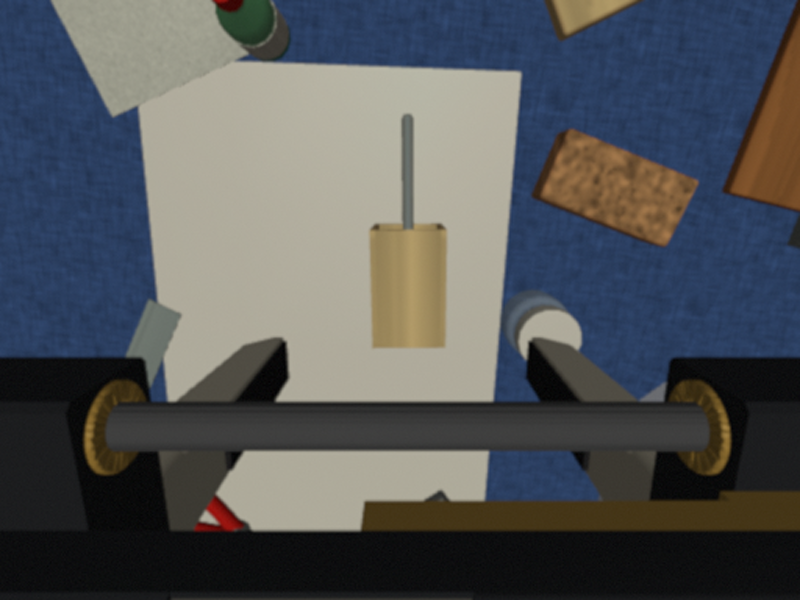

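The wrist view shows the box's upper face with corners (371,228), (446,228), (372,347) and (445,347). The handle end is at (407,114), so the caddy is well aligned with the tool. The jar at (550,330) is close on the right.

```bash
python3 - <<'E'
from plan import *
import json
c=json.load(open("w1.json"))
g=lambda u,v,z:atz(ray(c,[u/1.5625-.3,v/1.5625-.3]),z)
q=[g(u,v,.056) for u,v in [(371,228),(446,228),(372,347),(445,347)]]
h=g(407,114,.056);print(np.array(q),h)
b=(q[2]+q[3])/2;t=(q[0]+q[1])/2;print("base",b,"len",np.linalg.norm(t-b),"w",np.linalg.norm(q[1]-q[0]),"yaw",np.arctan2(-(h-b)[0],(h-b)[1]),np.linalg.norm(h-b))
G=b+.05*(h-b)/np.linalg.norm(h-b);G[2]=.034;print(G)
B=pose(G-.08*lean(30),xc,lean(30));rows(cur(),B,8)
E
```

```text
[[ 0.5014 -0.0661  0.056 ]
 [ 0.555  -0.06    0.056 ]
 [ 0.5108 -0.1562  0.056 ]
 [ 0.5664 -0.1498  0.056 ]] [0.5184 0.0131 0.056 ]
base [ 0.5386 -0.153   0.056 ] len 0.09058051162854154 w 0.05395217798984881 yaw 0.12073248457524494 0.16738812439074144
[ 0.5326 -0.1034  0.034 ]
8 rows x,y,z cm [0.75 0.04 1.5 ] ax,ay,az [-0.001 -0.065 -0.   ] |s|mm 16.8 |w|deg 3.74
```

Consistent at a length of 90.6 mm and yaw of 0.115. Next, the lean and approach.

apply_moves([
  {"x":0.8,"y":0,"z":1.5,"ax":0,"ay":-0.065,"az":0,"fingers":1},
  {"x":0.8,"y":0,"z":1.5,"ax":0,"ay":-0.065,"az":0,"fingers":1},
  {"x":0.8,"y":0,"z":1.5,"ax":0,"ay":-0.065,"az":0,"fingers":1},
  {"x":0.8,"y":0.1,"z":1.5,"ax":0,"ay":-0.065,"az":0,"fingers":1},
  {"x":0.7,"y":0,"z":1.5,"ax":0,"ay":-0.065,"az":0,"fingers":1},
  {"x":0.7,"y":0.1,"z":1.5,"ax":0,"ay":-0.065,"az":0,"fingers":1},
  {"x":0.7,"y":0.1,"z":1.5,"ax":0,"ay":-0.065,"az":0,"fingers":1},
  {"x":0.7,"y":0,"z":1.5,"ax":0,"ay":-0.065,"az":0,"fingers":1},
])

```text
clock: 2.92
position: [0.5301, -0.066, 0.091]
tcp_rot: [0.642, 0.722, -0.171, 0.194]
contact_force: [-0.4, -0.6, -0.8]
opening: 0.0929
finger_force: 0.0
```

```bash
python3 - <<'E'
from plan import *
s=r.state();print(s["qpos"],s["position"],cur()[1].as_matrix()[:,2],lean(30))
G=np.array([.5326,-.1034,.034]);rows(cur(),pose(G,xc,lean(30)),8)
E
```

```text
[ 0.136   0.0837  1.8781 -0.5559  1.2413  0.2187] [ 0.5301 -0.066   0.091 ] [ 0.0606 -0.4957 -0.8664] [ 0.0559 -0.4969 -0.866 ]
8 rows x,y,z cm [-0.05 -0.02  1.09] ax,ay,az [ 0.001 -0.     0.001] |s|mm 10.9 |w|deg 0.05
```

apply_moves([
  {"x":0,"y":0,"z":1.1,"ax":0,"ay":0,"az":0,"fingers":1},
  {"x":0,"y":0,"z":1.1,"ax":0,"ay":0,"az":0,"fingers":1},
  {"x":0,"y":0,"z":1.1,"ax":0,"ay":0,"az":0,"fingers":1},
  {"x":0,"y":0,"z":1.1,"ax":0,"ay":0,"az":0,"fingers":1},
  {"x":0,"y":0,"z":1.1,"ax":0,"ay":0,"az":0,"fingers":1},
  {"x":0,"y":0,"z":1.1,"ax":0,"ay":0,"az":0,"fingers":1},
  {"x":0,"y":0,"z":1.0,"ax":0,"ay":0,"az":0,"fingers":1},
  {"x":0,"y":0,"z":0.8,"ax":0,"ay":0,"az":0,"fingers":1},
])

```text
clock: 3.58
position: [0.5344, -0.1093, 0.0173]
tcp_rot: [0.643, 0.722, -0.171, 0.192]
contact_force: [-1.0, -0.2, -0.6]
opening: 0.093
finger_force: 0.0
```

apply_moves([
  {"x":0,"y":0,"z":0,"ax":0,"ay":0,"az":0,"fingers":0},
  {"x":0,"y":0,"z":0,"ax":0,"ay":0,"az":0,"fingers":0},
  {"x":0,"y":0,"z":0,"ax":0,"ay":0,"az":0,"fingers":0},
  {"x":0,"y":0,"z":0,"ax":0,"ay":0,"az":0,"fingers":0},
  {"x":0,"y":0,"z":0,"ax":0,"ay":0,"az":0,"fingers":0},
  {"x":0,"y":0,"z":0,"ax":0,"ay":0,"az":0,"fingers":0},
], newtons=30)

```text
clock: 4.08
position: [0.5346, -0.108, 0.0187]
tcp_rot: [0.642, 0.722, -0.171, 0.192]
contact_force: [-4.4, -0.3, 3.4]
opening: 0.0577
finger_force: 2.0
```

```bash
python3 - <<'E'
from plan import *
s=r.state();print(s["qpos"],s["position"],s["opening"],s["finger_force"],s["contact_force"])
c=cur();gp=c[0]-GO*c[1].apply([0,0,1]);print("grasp",gp)
# lift and turn: rotate about world axis y_t by +90deg, move to stand pose
ax=c[1].apply([0,1,0])
T=lambda G,a:(lambda Rn:(np.array(G)+GO*Rn.apply([0,0,1]),Rn))(R.from_rotvec(ax*np.radians(a))*c[1])
up=T(gp+[0,0,.06],0);mid=T([.51,-.12,.15],45);end=T([.49,-.14,.12],90)
rows(c,up,4);rows(up,mid,8);rows(mid,end,8)
E
```

```text
[ 0.0528  0.1926  1.9109 -0.5961  1.0836  0.2335] [ 0.5346 -0.108   0.0187] 0.05773046831106057 2.0338216423988342 [-4.3542 -0.3409  3.3524]
grasp [ 0.5335 -0.0987  0.035 ]
4 rows x,y,z cm [-0.75 -0.   -1.3 ] ax,ay,az [0. 0. 0.] |s|mm 15.0 |w|deg 0.00
8 rows x,y,z cm [-0.17 -0.32 -0.66] ax,ay,az [0.    0.098 0.   ] |s|mm 7.6 |w|deg 5.63
8 rows x,y,z cm [-0.22 -0.28  0.18] ax,ay,az [ 0.     0.098 -0.   ] |s|mm 4.0 |w|deg 5.63
```

apply_moves([
  {"x":0,"y":0,"z":0,"ax":0,"ay":0,"az":0,"fingers":0},
  {"x":0,"y":0,"z":0,"ax":0,"ay":0,"az":0,"fingers":0},
  {"x":0,"y":0,"z":0,"ax":0,"ay":0,"az":0,"fingers":0},
  {"x":0,"y":0,"z":0,"ax":0,"ay":0,"az":0,"fingers":0},
], newtons=30)

```text
clock: 4.42
position: [0.5344, -0.1081, 0.0186]
tcp_rot: [0.642, 0.722, -0.171, 0.192]
contact_force: [-4.9, 2.1, 5.5]
opening: 0.0562
finger_force: 30.0
```

apply_moves([
  {"x":-0.4,"y":0,"z":-0.7,"ax":0,"ay":0,"az":0,"fingers":0},
  {"x":-0.8,"y":0,"z":-1.3,"ax":0,"ay":0,"az":0,"fingers":0},
  {"x":-0.8,"y":0,"z":-1.3,"ax":0,"ay":0,"az":0,"fingers":0},
  {"x":-0.8,"y":0,"z":-1.3,"ax":0,"ay":0,"az":0,"fingers":0},
  {"x":-0.4,"y":0,"z":-0.7,"ax":0,"ay":0,"az":0,"fingers":0},
])

```text
clock: 4.83
position: [0.5358, -0.1095, 0.0825]
tcp_rot: [0.642, 0.722, -0.17, 0.193]
contact_force: [0.6, -0.5, -2.6]
opening: 0.0562
finger_force: 30.0
```

apply_moves([
  {"x":-0.2,"y":-0.3,"z":-0.7,"ax":0,"ay":0.098,"az":0,"fingers":0},
  {"x":-0.2,"y":-0.3,"z":-0.7,"ax":0,"ay":0.098,"az":0,"fingers":0},
  {"x":-0.2,"y":-0.3,"z":-0.7,"ax":0,"ay":0.098,"az":0,"fingers":0},
  {"x":-0.2,"y":-0.3,"z":-0.7,"ax":0,"ay":0.098,"az":0,"fingers":0},
  {"x":-0.2,"y":-0.3,"z":-0.7,"ax":0,"ay":0.098,"az":0,"fingers":0},
  {"x":-0.2,"y":-0.3,"z":-0.7,"ax":0,"ay":0.098,"az":0,"fingers":0},
  {"x":-0.2,"y":-0.3,"z":-0.7,"ax":0,"ay":0.098,"az":0,"fingers":0},
  {"x":-0.2,"y":-0.3,"z":-0.7,"ax":0,"ay":0.098,"az":0,"fingers":0},
])

```text
clock: 5.5
position: [0.5122, -0.1186, 0.1385]
tcp_rot: [0.658, 0.741, 0.09, -0.098]
contact_force: [0.1, 0.2, -3.7]
opening: 0.056
finger_force: 30.0
```

```bash
python3 - <<'E'
from plan import *
s=r.state();print(s["qpos"],s["position"],s["opening"],s["finger_force"],s["contact_force"])
c=cur();print(c[1].as_matrix())
e=lambda G:pose(G,xc,np.cos(np.radians(30))*d-.5*Z)
rows(c,e([.49,-.14,.12]),8)
E
```

```text
[-0.4853  0.1027  1.6915  0.2216  1.5004 -0.6362] [ 0.5122 -0.1186  0.1385] 0.055969779853189495 29.9984809756279 [ 0.1379  0.1506 -3.7014]
[[-0.1142  0.9931 -0.0277]
 [ 0.9577  0.1175  0.2625]
 [ 0.2639  0.0035 -0.9645]]
8 rows x,y,z cm [-0.23 -0.31  0.28] ax,ay,az [-0.     0.098  0.001] |s|mm 4.7 |w|deg 5.59
```

apply_moves([
  {"x":-0.2,"y":-0.3,"z":0.3,"ax":0,"ay":0.098,"az":0,"fingers":0},
  {"x":-0.2,"y":-0.3,"z":0.3,"ax":0,"ay":0.098,"az":0,"fingers":0},
  {"x":-0.2,"y":-0.3,"z":0.3,"ax":0,"ay":0.098,"az":0,"fingers":0},
  {"x":-0.2,"y":-0.3,"z":0.3,"ax":0,"ay":0.098,"az":0,"fingers":0},
  {"x":-0.2,"y":-0.3,"z":0.3,"ax":0,"ay":0.098,"az":0,"fingers":0},
  {"x":-0.2,"y":-0.3,"z":0.3,"ax":0,"ay":0.098,"az":0,"fingers":0},
  {"x":-0.2,"y":-0.3,"z":0.3,"ax":0,"ay":0.098,"az":0,"fingers":0},
  {"x":-0.2,"y":-0.3,"z":0.3,"ax":0,"ay":0.098,"az":0,"fingers":0},
])

```text
clock: 6.17
position: [0.4879, -0.1217, 0.1086]
tcp_rot: [0.575, 0.647, 0.334, -0.374]
contact_force: [-0.0, -0.4, -3.0]
opening: 0.0559
finger_force: 30.0
```

```bash
python3 - <<'E'
from plan import *
a=r.capture("scene");b=r.capture("side")
s=r.state();print(s["qpos"],s["position"],s["contact_force"])
c=cur();print(c[1].as_matrix())
e=lambda G:pose(G,xc,np.cos(np.radians(30))*d-.5*Z)
gp=c[0]-GO*c[1].apply([0,0,1]);print(gp)
gp[2]=.056;rows(c,e(gp),6)
for n,im in(("scene",a),("side",b)):
    print(proj(r.get_calibration(n),gp))
u,v=[proj(r.get_calibration(n),[gp[0],gp[1],.12])[0].astype(int) for n in("scene","side")]
cv2.imwrite("pics/t1.png",np.hstack([crop(a,u[0]-40,u[1]-55,80,110,5),crop(b,v[0]-40,v[1]-55,80,110,5)]))
E
```

```text
[-0.7799  0.6712  1.3973  0.6213  1.9439 -0.9342] [ 0.4849 -0.1199  0.1034] [-0.4482  0.2901 -5.8229]
[[-0.0495  0.9934 -0.1036]
 [ 0.4889  0.1146  0.8648]
 [ 0.8709 -0.0078 -0.4913]]
[ 0.4869 -0.1361  0.1126]
6 rows x,y,z cm [-0.82  0.01  0.47] ax,ay,az [-0.001 -0.002 -0.001] |s|mm 9.5 |w|deg 0.12
[[241.1713 204.8745]]
[[261.3345 217.6385]]
```

View pics/t1.png

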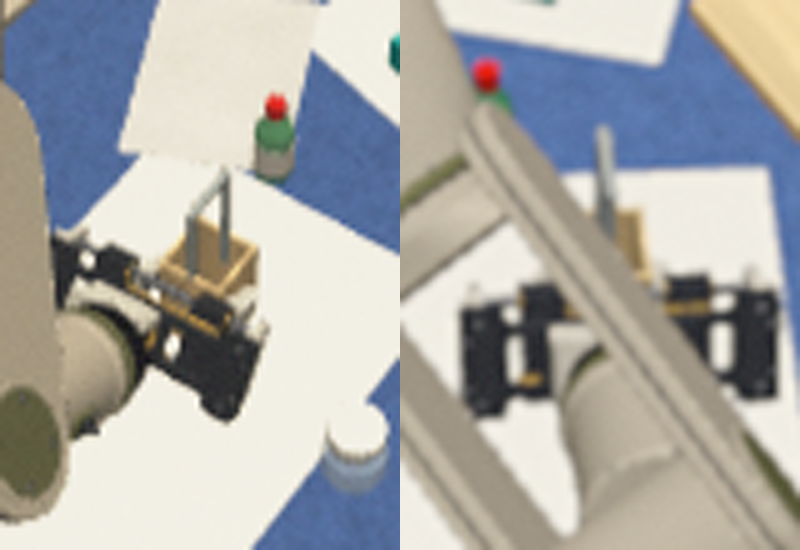

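The caddy is upright in the grip and clear of everything. In the scene half of the crop its handle is at (210,200) and the rim at (210,260). Lowering it now.

apply_moves([
  {"x":-0.8,"y":0,"z":0.45,"ax":0,"ay":0,"az":0,"fingers":0},
  {"x":-0.8,"y":0,"z":0.45,"ax":0,"ay":0,"az":0,"fingers":0},
  {"x":-0.8,"y":0,"z":0.45,"ax":0,"ay":0,"az":0,"fingers":0},
  {"x":-0.8,"y":0,"z":0.45,"ax":0,"ay":0,"az":0,"fingers":0},
  {"x":-0.7,"y":0,"z":0.4,"ax":0,"ay":0,"az":0,"fingers":0},
  {"x":-0.4,"y":0,"z":0.2,"ax":0,"ay":0,"az":0,"fingers":0},
  {"x":0,"y":0,"z":0,"ax":0,"ay":0,"az":0,"fingers":0},
])

```text
clock: 6.85
position: [0.4874, -0.1205, 0.0585]
tcp_rot: [0.575, 0.647, 0.332, -0.374]
contact_force: [-0.2, -0.2, -3.0]
opening: 0.0561
finger_force: 30.0
```

apply_moves([
  {"x":-0.1,"y":0,"z":0.05,"ax":0,"ay":0,"az":0,"fingers":0},
  {"x":-0.1,"y":0,"z":0.05,"ax":0,"ay":0,"az":0,"fingers":0},
  {"x":-0.1,"y":0,"z":0.05,"ax":0,"ay":0,"az":0,"fingers":0},
  {"x":-0.1,"y":0,"z":0.05,"ax":0,"ay":0,"az":0,"fingers":0},
])

```text
clock: 7.18
position: [0.488, -0.1215, 0.055]
tcp_rot: [0.575, 0.647, 0.333, -0.374]
contact_force: [0.8, -0.4, -2.9]
opening: 0.0558
finger_force: 30.0
```

```bash
python3 - <<'E'
from plan import *
c=cur();print(c[0]-GO*c[1].apply([0,0,1]),c[1].as_matrix(),r.state()["contact_force"],r.state()["moment"])
E
```

```text
[ 0.4898 -0.1377  0.0644] [[-0.0587  0.9932 -0.1008]
 [ 0.4963  0.1167  0.8603]
 [ 0.8662  0.0004 -0.4998]] [ 0.7883 -0.4255 -2.8985] [-0.9053 -0.0652 -0.0179]
```

apply_moves([
  {"x":-0.1,"y":0,"z":0.05,"ax":0,"ay":0,"az":0,"fingers":0},
  {"x":-0.1,"y":0,"z":0.05,"ax":0,"ay":0,"az":0,"fingers":0},
  {"x":-0.1,"y":0,"z":0.06,"ax":0,"ay":0,"az":0,"fingers":0},
  {"x":-0.1,"y":0,"z":0.06,"ax":0,"ay":0,"az":0,"fingers":0},
  {"x":-0.1,"y":0,"z":0.06,"ax":0,"ay":0,"az":0,"fingers":0},
])

```text
clock: 7.6
position: [0.4878, -0.1214, 0.049]
tcp_rot: [0.575, 0.647, 0.333, -0.374]
contact_force: [-0.0, -0.3, -3.1]
opening: 0.0562
finger_force: 30.0
```

apply_moves([
  {"x":-0.1,"y":0,"z":0.06,"ax":0,"ay":0,"az":0,"fingers":0},
  {"x":-0.1,"y":0,"z":0.06,"ax":0,"ay":0,"az":0,"fingers":0},
])

```text
clock: 7.77
position: [0.4878, -0.1214, 0.0466]
tcp_rot: [0.575, 0.647, 0.332, -0.374]
contact_force: [0.3, -0.6, -2.9]
opening: 0.0561
finger_force: 30.0
```

apply_moves([
  {"x":-0.1,"y":0,"z":0.06,"ax":0,"ay":0,"az":0,"fingers":0},
  {"x":-0.1,"y":0,"z":0.06,"ax":0,"ay":0,"az":0,"fingers":0},
])

```text
clock: 7.93
position: [0.4877, -0.1215, 0.0464]
tcp_rot: [0.575, 0.647, 0.333, -0.374]
contact_force: [-4.5, -2.6, 17.5]
opening: 0.0556
finger_force: 30.0
```

apply_moves([
  {"x":-0.1,"y":0,"z":0.06,"ax":0,"ay":0,"az":0,"fingers":0},
  {"x":0,"y":0,"z":0,"ax":0,"ay":0,"az":0,"fingers":0},
])

```text
clock: 8.1
position: [0.4877, -0.1215, 0.0465]
tcp_rot: [0.574, 0.647, 0.334, -0.375]
contact_force: [-5.8, -1.0, 17.7]
opening: 0.0561
finger_force: 30.0
```

apply_moves([
  {"x":0.1,"y":0,"z":-0.06,"ax":0,"ay":0,"az":0,"fingers":0},
  {"x":0.1,"y":0,"z":-0.06,"ax":0,"ay":0,"az":0,"fingers":0},
  {"x":0,"y":0,"z":0,"ax":0,"ay":0,"az":0,"fingers":0},
])

```text
clock: 8.35
position: [0.4878, -0.1214, 0.0465]
tcp_rot: [0.575, 0.647, 0.333, -0.374]
contact_force: [-2.8, -2.1, 7.1]
opening: 0.0554
finger_force: 30.0
```

```bash
python3 - <<'E'
from plan import *
c=cur();print(c[0]-GO*c[1].apply([0,0,1]),c[1].as_matrix(),r.state()["contact_force"],r.state()["moment"])
E
```

```text
[ 0.4897 -0.1376  0.0559] [[-0.0589  0.9931 -0.1013]
 [ 0.4953  0.1172  0.8608]
 [ 0.8667  0.0005 -0.4988]] [-2.7908 -2.1352  7.0731] [0.4513 0.3164 0.4028]
```

Standing with a light load on the table. Release.

apply_moves([
  {"x":0,"y":0,"z":0,"ax":0,"ay":0,"az":0,"fingers":0.7},
  {"x":0,"y":0,"z":0,"ax":0,"ay":0,"az":0,"fingers":0.8},
  {"x":0,"y":0,"z":0,"ax":0,"ay":0,"az":0,"fingers":0.9},
  {"x":0,"y":0,"z":0,"ax":0,"ay":0,"az":0,"fingers":0.95},
  {"x":0,"y":0,"z":0,"ax":0,"ay":0,"az":0,"fingers":0.95},
])

```text
clock: 8.77
position: [0.4878, -0.1212, 0.0454]
tcp_rot: [0.575, 0.647, 0.333, -0.374]
contact_force: [0.7, -0.5, 0.5]
opening: 0.0844
finger_force: 0.0
```

```bash
python3 - <<'E'
from plan import *
c=cur();ap=np.array([.4897,-.1376,.1])
lz=np.cos(np.radians(30))*d-.5*Z
gp=c[0]-GO*c[1].apply([0,0,1])
B=(c[0]-.13*c[1].apply([0,0,1]),c[1])
# then swing up to vertical above caddy, high, and quarter turn -90
U=pose(np.array([.49,-.17,.34]),xc,-Z);V=pose(np.array([.49,-.1376,.32]),-d,-Z)
print(gp,r.state()["contact_force"]);rows(c,B,6);rows(B,U,12);rows(U,V,14)
E
```

```text
[ 0.4897 -0.1374  0.0548] [ 0.6793 -0.4719  0.4776]
6 rows x,y,z cm [-0.    0.   -2.17] ax,ay,az [0. 0. 0.] |s|mm 21.7 |w|deg 0.00
12 rows x,y,z cm [ 1.46 -0.03 -1.25] ax,ay,az [-0.    -0.087  0.   ] |s|mm 19.2 |w|deg 5.00
14 rows x,y,z cm [ 0.21 -0.15  0.14] ax,ay,az [ 0.    -0.     0.112] |s|mm 2.9 |w|deg 6.43
```

apply_moves([
  {"x":0,"y":0,"z":-1,"ax":0,"ay":0,"az":0,"fingers":0.95},
  {"x":0,"y":0,"z":-2,"ax":0,"ay":0,"az":0,"fingers":0.95},
  {"x":0,"y":0,"z":-2.5,"ax":0,"ay":0,"az":0,"fingers":0.95},
  {"x":0,"y":0,"z":-2.5,"ax":0,"ay":0,"az":0,"fingers":0.95},
  {"x":0,"y":0,"z":-2.5,"ax":0,"ay":0,"az":0,"fingers":0.95},
  {"x":0,"y":0,"z":-2.5,"ax":0,"ay":0,"az":0,"fingers":0.95},
])

```text
clock: 9.27
position: [0.5009, -0.2347, 0.1115]
tcp_rot: [0.575, 0.647, 0.332, -0.374]
contact_force: [0.1, -0.6, -0.3]
opening: 0.0883
finger_force: 0.0
```

apply_moves([
  {"x":1.5,"y":0,"z":-1.3,"ax":0,"ay":-0.08,"az":0,"fingers":0.95},
  {"x":1.5,"y":0,"z":-1.3,"ax":0,"ay":-0.08,"az":0,"fingers":0.95},
  {"x":1.5,"y":0,"z":-1.3,"ax":0,"ay":-0.08,"az":0,"fingers":0.95},
  {"x":1.5,"y":0,"z":-1.3,"ax":0,"ay":-0.08,"az":0,"fingers":0.95},
  {"x":1.5,"y":0,"z":-1.3,"ax":0,"ay":-0.08,"az":0,"fingers":0.95},
  {"x":1.5,"y":0,"z":-1.3,"ax":0,"ay":-0.08,"az":0,"fingers":0.95},
  {"x":1.5,"y":0,"z":-1.3,"ax":0,"ay":-0.08,"az":0,"fingers":0.95},
  {"x":1.5,"y":0,"z":-1.3,"ax":0,"ay":-0.08,"az":0,"fingers":0.95},
])

```text
clock: 9.93
position: [0.4993, -0.2203, 0.2682]
tcp_rot: [0.652, 0.732, 0.134, -0.149]
contact_force: [1.0, -0.3, -0.3]
opening: 0.0882
finger_force: 0.0
```

```bash
python3 - <<'E'
from plan import *
c=cur();V=pose(np.array([.46,-.14,.32]),-d,-Z);U=pose(np.array([.475,-.15,.33]),xc-.5*d,-Z)
print(r.state()["qpos"]);rows(c,U,8);rows(U,V,9)
E
```

```text
[-0.6997  0.213   1.3611  0.285   1.856  -0.7749]
8 rows x,y,z cm [ 0.96 -0.4  -0.33] ax,ay,az [-0.012 -0.049  0.058] |s|mm 10.9 |w|deg 4.40
9 rows x,y,z cm [-0.05 -0.2   0.11] ax,ay,az [0.    0.    0.123] |s|mm 2.4 |w|deg 7.05
```

apply_moves([
  {"x":1,"y":-0.4,"z":-0.3,"ax":-0.012,"ay":-0.049,"az":0.058,"fingers":0.95},
  {"x":1,"y":-0.4,"z":-0.3,"ax":-0.012,"ay":-0.049,"az":0.058,"fingers":0.95},
  {"x":1,"y":-0.4,"z":-0.3,"ax":-0.012,"ay":-0.049,"az":0.058,"fingers":0.95},
  {"x":1,"y":-0.4,"z":-0.3,"ax":-0.012,"ay":-0.049,"az":0.058,"fingers":0.95},
  {"x":1,"y":-0.4,"z":-0.3,"ax":-0.012,"ay":-0.049,"az":0.058,"fingers":0.95},
  {"x":1,"y":-0.4,"z":-0.3,"ax":-0.012,"ay":-0.049,"az":0.058,"fingers":0.95},
  {"x":1,"y":-0.4,"z":-0.3,"ax":-0.012,"ay":-0.049,"az":0.058,"fingers":0.95},
  {"x":1,"y":-0.4,"z":-0.3,"ax":-0.012,"ay":-0.049,"az":0.058,"fingers":0.95},
])

```text
clock: 10.6
position: [0.4751, -0.146, 0.3096]
tcp_rot: [0.822, 0.57, 0.003, -0.001]
contact_force: [0.0, -0.8, 0.4]
opening: 0.0885
finger_force: 0.0
```

apply_moves([
  {"x":0,"y":-0.2,"z":0.1,"ax":0,"ay":0,"az":0.123,"fingers":0.95},
  {"x":0,"y":-0.2,"z":0.1,"ax":0,"ay":0,"az":0.123,"fingers":0.95},
  {"x":0,"y":-0.2,"z":0.1,"ax":0,"ay":0,"az":0.123,"fingers":0.95},
  {"x":0,"y":-0.2,"z":0.1,"ax":0,"ay":0,"az":0.123,"fingers":0.95},
  {"x":0,"y":-0.2,"z":0.1,"ax":0,"ay":0,"az":0.123,"fingers":0.95},
  {"x":0,"y":-0.2,"z":0.1,"ax":0,"ay":0,"az":0.123,"fingers":0.95},
  {"x":0,"y":-0.2,"z":0.1,"ax":0,"ay":0,"az":0.123,"fingers":0.95},
  {"x":0,"y":-0.2,"z":0.1,"ax":0,"ay":0,"az":0.123,"fingers":0.95},
])

```text
clock: 11.27
position: [0.4643, -0.1352, 0.3009]
tcp_rot: [0.994, 0.113, 0.001, -0.004]
contact_force: [-0.8, 0.2, -0.0]
opening: 0.0878
finger_force: 0.0
```

apply_moves([
  {"x":0,"y":0,"z":0,"ax":0,"ay":0,"az":0.12,"fingers":0.95},
  {"x":0,"y":0,"z":0,"ax":0,"ay":0,"az":0,"fingers":0.95},
])

```text
clock: 11.43
position: [0.4644, -0.1352, 0.3008]
tcp_rot: [0.999, 0.053, 0.001, -0.004]
contact_force: [0.2, 0.8, 0.1]
opening: 0.0881
finger_force: 0.0
```

```bash
python3 - <<'E'
from plan import *
import json
c=r.get_calibration("wrist");im=r.capture("wrist");a=r.capture("scene");b=r.capture("side")
json.dump({k:np.array(v).tolist() for k,v in c.items()},open("w2.json","w"))
s=r.state();print(s["position"],s["qpos"],cur()[1].as_matrix())
G=[.4897,-.1376,.09];u,v=[proj(r.get_calibration(n),G)[0].astype(int) for n in("scene","side")]
print(u,v)
w=crop(im,0,0,512,384,1.5625/2*1.25);h_=w.shape[0]
t=np.vstack([crop(a,u[0]-25,u[1]-30,50,60,5),crop(b,v[0]-25,v[1]-30,50,60,5)])[:600]
cv2.imwrite("pics/w2.png",np.hstack([cv2.copyMakeBorder(w,0,600-h_,0,0,cv2.BORDER_CONSTANT),t])); print(w.shape,t.shape)
E
```

```text
[ 0.4645 -0.1352  0.3006] [-0.3955 -0.2057  1.6681  0.008   1.6811  1.0592] [[ 0.9932  0.1167  0.0013]
 [ 0.1167 -0.9931  0.0081]
 [ 0.0023 -0.0079 -1.    ]]
[241 200] [262 211]
(375, 500, 3) (600, 250, 3)
```

View pics/w2.png

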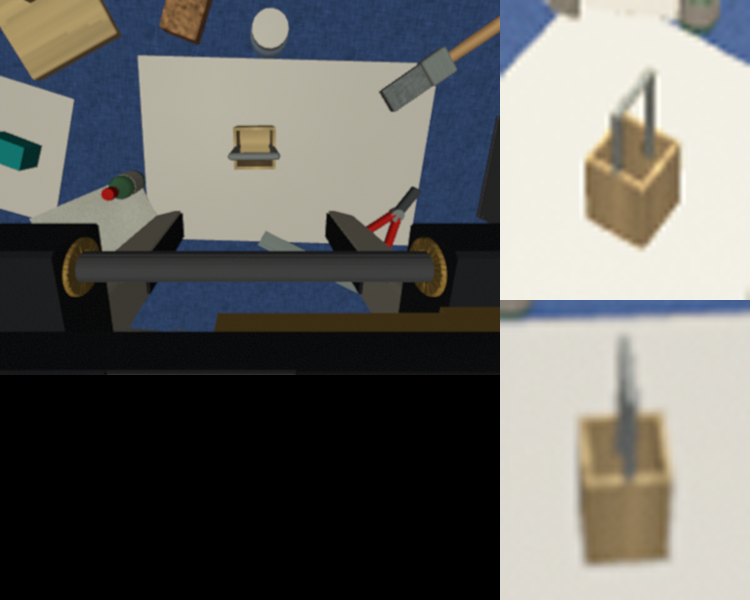

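The caddy stands upright and free. The wrist view shows the bar from (228,155) to (280,154), and the scene crop shows it from (614,118) to (650,73).

```bash
python3 - <<'E'
from plan import *
import json
w=json.load(open("w2.json"));S=r.get_calibration("scene");k=.9766
W=lambda u,v:ray(w,[u/k-.01,v/k-.01])
for a,b in [((254,154.5),(132,95)),((229,155),(114,118)),((279.5,154),(150,73))]:
    print(tri([W(*a),ray(S,[216+b[0]/5-.4,170+b[1]/5-.4])]))
p,q=[atz(W(*a),.169) for a in((228,155),(280,154))];print("z.169",p,q,(p+q)/2,"w",np.linalg.norm(p-q),"yaw",np.arctan2(-(p-q)[0],(p-q)[1]))
for n in (0,):
    M=(p+q)/2
    G=np.array([M[0],M[1],.145]);dd=(q-p);dd[2]=0
    for z in(.205,.145):
        T=pose([M[0],M[1],z],dd,-Z);rows(cur(),T,8);print(T[0])
E
```

```text
(array([ 0.4891, -0.1314,  0.163 ]), [np.float64(0.0019196781632910061), np.float64(0.0019196781632909489)])
(array([ 0.4642, -0.1047,  0.0804]), [np.float64(0.013820739950956444), np.float64(0.013820739950956526)])
(array([ 0.5084, -0.1481,  0.228 ]), [np.float64(0.007110045930770006), np.float64(0.007110045930769961)])
z.169 [ 0.4881 -0.1032  0.169 ] [ 0.4951 -0.1576  0.169 ] [ 0.4916 -0.1304  0.169 ] w 0.054779013927110064 yaw 0.12691302608444718
8 rows x,y,z cm [ 0.34 -0.01  1.43] ax,ay,az [-0.001 -0.    -0.001] |s|mm 14.7 |w|deg 0.09
[ 0.4916 -0.1304  0.1862]
8 rows x,y,z cm [ 0.34 -0.01  2.18] ax,ay,az [-0.001 -0.    -0.001] |s|mm 22.1 |w|deg 0.09
[ 0.4916 -0.1304  0.1262]
```

apply_moves([
  {"x":0.7,"y":0,"z":1.5,"ax":0,"ay":0,"az":0,"fingers":0.95},
  {"x":0.7,"y":0,"z":1.5,"ax":0,"ay":0,"az":0,"fingers":0.95},
  {"x":0.7,"y":-0.1,"z":1.5,"ax":0,"ay":0,"az":0,"fingers":0.95},
  {"x":0.6,"y":0,"z":1.5,"ax":0,"ay":0,"az":0,"fingers":0.95},
  {"x":0,"y":0,"z":1.5,"ax":0,"ay":0,"az":0,"fingers":0.95},
  {"x":0,"y":0,"z":1.5,"ax":0,"ay":0,"az":0,"fingers":0.95},
  {"x":0,"y":0,"z":1,"ax":0,"ay":0,"az":0,"fingers":0.95},
  {"x":0,"y":0,"z":0,"ax":0,"ay":0,"az":0,"fingers":0.95},
])

```text
clock: 12.25
position: [0.4899, -0.1297, 0.1977]
tcp_rot: [0.998, 0.057, -0.001, -0.005]
contact_force: [0.1, -0.2, -1.3]
opening: 0.0886
finger_force: 0.0
```

```bash
python3 - <<'E'
from plan import *
c=cur();print(c[0],r.state()["contact_force"])
rows(c,pose([.4916,-.1304,.145],c[1].apply([0,1,0]),-Z),8)
a=r.capture("scene");b=r.capture("side")
u,v=[proj(r.get_calibration(n),[.49,-.13,.18])[0].astype(int) for n in("scene","side")]
cv2.imwrite("pics/w3.png",np.hstack([crop(a,u[0]-40,u[1]-50,80,100,5),crop(b,v[0]-40,v[1]-50,80,100,5)]))
E
```

```text
[ 0.4899 -0.1297  0.1977] [ 0.105  -0.193  -1.2837]
8 rows x,y,z cm [0.02 0.02 0.89] ax,ay,az [-0.001  0.     0.   ] |s|mm 8.9 |w|deg 0.07
```

View pics/w3.png

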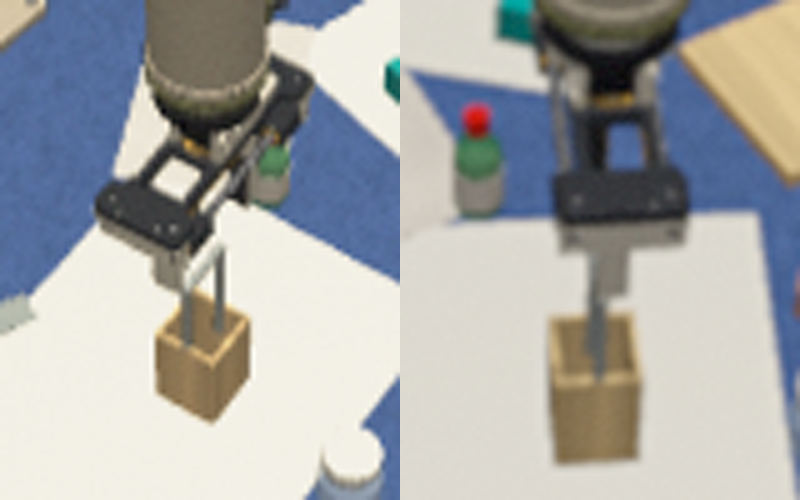

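The fingers straddle the handle. In the side view, finger and handle are both at about column 600. Descending and gripping.

apply_moves([
  {"x":0,"y":0,"z":1,"ax":0,"ay":0,"az":0,"fingers":0.95},
  {"x":0,"y":0,"z":1,"ax":0,"ay":0,"az":0,"fingers":0.95},
  {"x":0,"y":0,"z":1,"ax":0,"ay":0,"az":0,"fingers":0.95},
  {"x":0.1,"y":0,"z":1,"ax":0,"ay":0,"az":0,"fingers":0.95},
  {"x":0,"y":0,"z":1,"ax":0,"ay":0,"az":0,"fingers":0.95},
  {"x":0,"y":0,"z":1,"ax":0,"ay":0,"az":0,"fingers":0.95},
  {"x":0.1,"y":0.1,"z":1,"ax":0,"ay":0,"az":0,"fingers":0.95},
  {"x":0,"y":0,"z":0,"ax":0,"ay":0,"az":0,"fingers":0.95},
])

```text
clock: 13.02
position: [0.492, -0.1298, 0.1273]
tcp_rot: [0.998, 0.056, -0.001, -0.005]
contact_force: [-0.6, 0.2, -0.4]
opening: 0.0886
finger_force: 0.0
```

apply_moves([
  {"x":0,"y":0,"z":0,"ax":0,"ay":0,"az":0,"fingers":0.5},
  {"x":0,"y":0,"z":0,"ax":0,"ay":0,"az":0,"fingers":0.5},
  {"x":0,"y":0,"z":0,"ax":0,"ay":0,"az":0,"fingers":0.5},
  {"x":0,"y":0,"z":0,"ax":0,"ay":0,"az":0,"fingers":0.4},
  {"x":0,"y":0,"z":0,"ax":0,"ay":0,"az":0,"fingers":0},
  {"x":0,"y":0,"z":0,"ax":0,"ay":0,"az":0,"fingers":0},
  {"x":0,"y":0,"z":0,"ax":0,"ay":0,"az":0,"fingers":0},
], newtons=40)

```text
clock: 13.6
position: [0.4938, -0.1305, 0.1308]
tcp_rot: [0.998, 0.056, 0.001, -0.004]
contact_force: [-0.5, 0.7, 1.7]
opening: 0.0553
finger_force: 40.0
```

```bash
python3 - <<'E'
from plan import *
s=r.state();c=cur();print(c[0],c[1].as_matrix(),s["contact_force"],s["opening"],s["finger_force"])
E
```

```text
[ 0.4938 -0.1305  0.1308] [[ 0.9936  0.1128  0.0019]
 [ 0.1128 -0.9936  0.0078]
 [ 0.0027 -0.0076 -1.    ]] [-0.533   0.748   1.6939] 0.055276589442371044 39.99873764812946
```

```bash
cat >> plan.py <<'E'
sy=.558;hx=np.array([np.cos(sy),np.sin(sy),0]);hy=np.array([-np.sin(sy),np.cos(sy),0])
def bar(P): return pose(np.array(P)-[0,0,.036-GO],-hy,-Z)
E
python3 - <<'E'
from plan import *
c=cur();L=(c[0]+[0,0,.088],c[1]);st=np.array([.6595,.191,0])
A=bar(st-.15*hx+[0,0,.25]);print(A[0]);rows(c,L,6);rows(L,A,10)
E
```

```text
[0.5323 0.1116 0.214 ]
6 rows x,y,z cm [ 0.   -0.01 -1.47] ax,ay,az [0. 0. 0.] |s|mm 14.7 |w|deg 0.00
10 rows x,y,z cm [ 1.12 -2.2   0.06] ax,ay,az [-0.001 -0.    -0.044] |s|mm 24.7 |w|deg 2.55
```

apply_moves([
  {"x":0,"y":0,"z":-0.7,"ax":0,"ay":0,"az":0,"fingers":0},
  {"x":0,"y":0,"z":-1.5,"ax":0,"ay":0,"az":0,"fingers":0},
  {"x":0,"y":0,"z":-1.5,"ax":0,"ay":0,"az":0,"fingers":0},
  {"x":0,"y":0,"z":-1.5,"ax":0,"ay":0,"az":0,"fingers":0},
  {"x":0,"y":0,"z":-1.5,"ax":0,"ay":0,"az":0,"fingers":0},
  {"x":0,"y":0,"z":-1.5,"ax":0,"ay":0,"az":0,"fingers":0},
  {"x":0,"y":0,"z":-0.7,"ax":0,"ay":0,"az":0,"fingers":0},
])

```text
clock: 14.18
position: [0.4939, -0.1312, 0.2214]
tcp_rot: [0.998, 0.056, 0.002, -0.004]
contact_force: [-0.5, -0.1, -2.6]
opening: 0.0552
finger_force: 40.0
```

apply_moves([
  {"x":0.6,"y":-1.1,"z":0,"ax":0,"ay":0,"az":-0.044,"fingers":0},
  {"x":1.1,"y":-2.2,"z":0,"ax":0,"ay":0,"az":-0.044,"fingers":0},
  {"x":1.1,"y":-2.2,"z":0,"ax":0,"ay":0,"az":-0.044,"fingers":0},
  {"x":1.1,"y":-2.2,"z":0,"ax":0,"ay":0,"az":-0.044,"fingers":0},
  {"x":1.1,"y":-2.2,"z":0,"ax":0,"ay":0,"az":-0.044,"fingers":0},
  {"x":1.1,"y":-2.2,"z":0,"ax":0,"ay":0,"az":-0.044,"fingers":0},
  {"x":1.1,"y":-2.2,"z":0,"ax":0,"ay":0,"az":-0.044,"fingers":0},
  {"x":1.1,"y":-2.2,"z":0,"ax":0,"ay":0,"az":-0.044,"fingers":0},
])

```text
clock: 14.85
position: [0.5273, 0.0515, 0.2194]
tcp_rot: [0.973, 0.232, 0.001, -0.004]
contact_force: [-0.2, -0.5, -1.7]
opening: 0.0552
finger_force: 40.0
```

```bash
python3 - <<'E'
from plan import *
s=r.state();c=cur();print(c[0],s["contact_force"],s["opening"],s["finger_force"])
st=np.array([.6595,.191,0]);rows(c,bar(st-.15*hx+[0,0,.25]),5)
E
```

```text
[0.5273 0.0515 0.2194] [-0.1812 -0.4994 -1.686 ] 0.05523556057802176 39.98767822980881
5 rows x,y,z cm [ 0.67 -1.    0.11] ax,ay,az [-0.002 -0.001 -0.018] |s|mm 12.1 |w|deg 1.02
```

apply_moves([
  {"x":0.7,"y":-1,"z":0.1,"ax":0,"ay":0,"az":-0.018,"fingers":0},
  {"x":0.7,"y":-1,"z":0.1,"ax":0,"ay":0,"az":-0.018,"fingers":0},
  {"x":0.7,"y":-1,"z":0.1,"ax":0,"ay":0,"az":-0.018,"fingers":0},
  {"x":0.7,"y":-1,"z":0.1,"ax":0,"ay":0,"az":-0.018,"fingers":0},
  {"x":0.5,"y":-0.8,"z":0.1,"ax":0,"ay":0,"az":-0.018,"fingers":0},
  {"x":0,"y":0,"z":0,"ax":0,"ay":0,"az":0,"fingers":0},
  {"x":0,"y":0,"z":0,"ax":0,"ay":0,"az":0,"fingers":0},
])

```text
clock: 15.43
position: [0.5338, 0.1075, 0.2161]
tcp_rot: [0.962, 0.274, 0.001, -0.004]
contact_force: [-0.3, 0.6, -2.1]
opening: 0.0552
finger_force: 40.0
```

```bash
python3 - <<'E'
from plan import *
import json
c=r.get_calibration("wrist");im=r.capture("wrist");a=r.capture("scene");b=r.capture("side")
json.dump({k:np.array(v).tolist() for k,v in c.items()},open("w4.json","w"))
s=r.state();print(s["position"],cur()[1].as_matrix())
G=[.56,.13,.2];u,v=[proj(r.get_calibration(n),G)[0].astype(int) for n in("scene","side")]
print(u,v)
w=crop(im,130,50,250,200,1.6)
t=np.vstack([crop(a,u[0]-40,u[1]-30,80,60,5),crop(b,v[0]-40,v[1]-30,80,60,5)])
w=cv2.copyMakeBorder(w,0,600-w.shape[0],0,0,cv2.BORDER_CONSTANT)
cv2.imwrite("pics/w4.png",np.hstack([w,t])); print(w.shape,t.shape)
print(proj(c,[.5695+.002,.137-.001,.23]))
E
```

```text
[0.5339 0.1067 0.2163] [[ 0.8504  0.5262  0.0011]
 [ 0.5262 -0.8504  0.0079]
 [ 0.0051 -0.0062 -1.    ]]
[297 151] [285 127]
(600, 400, 3) (600, 400, 3)
[[252.2594 157.2121]]
```

View pics/w4.png

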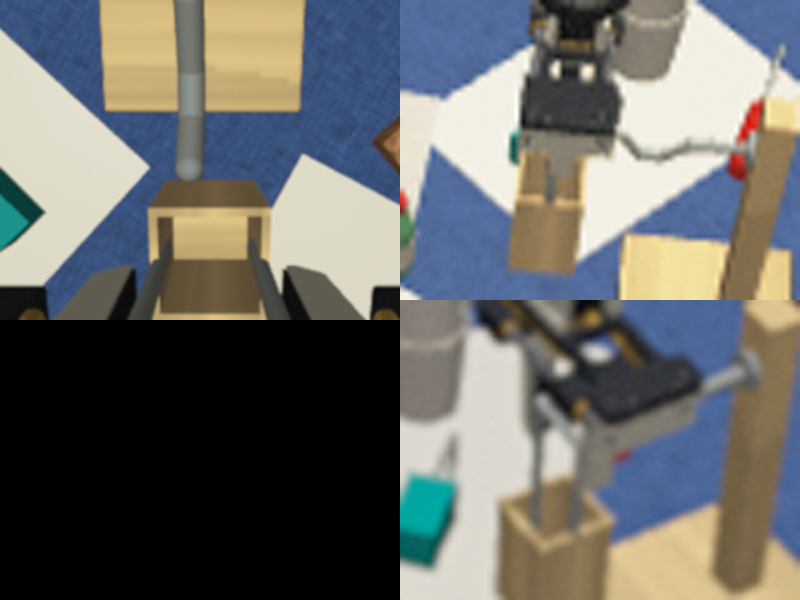

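The hook tip is at wrist-crop (189,168). The hook runs nearly parallel to the tool axis, but slightly left of the window's centre (about column 210). Next, the offset.

```bash
python3 - <<'E'
from plan import *
import json
w=json.load(open("w4.json"));g=lambda u,v,z:atz(ray(w,[130+u/1.6-.2,50+v/1.6-.2]),z)
c=cur();X=c[1].apply([1,0,0]);Y=c[1].apply([0,1,0])
B=c[0]+[0,0,.036]
for n,u,v,z in [("tip",189,166,.225),("dip",191,135,.206),("x-50",191,70,.222),("upper",187,5,.225)]:
    p=g(u,v,z);q=p-B;print(n,p,"rel tool x %.1f y %.1f mm"%(q@X*1e3,q@Y*1e3))
s=np.array([.6577,.1923,0]);print("fit tip",s-.104*hx, "seat",s-.08*hx)
E
```

```text
tip [0.5713 0.1388 0.225 ] rel tool x 48.6 y -7.4 mm
dip [0.5793 0.1439 0.206 ] rel tool x 57.9 y -7.4 mm
x-50 [0.5983 0.1546 0.222 ] rel tool x 79.8 y -6.6 mm
upper [0.614  0.1655 0.225 ] rel tool x 98.9 y -7.6 mm
fit tip [0.5695 0.1372 0.    ] seat [0.5898 0.1499 0.    ]
```

apply_moves([
  {"x":0.3,"y":-0.3,"z":0,"ax":0,"ay":0,"az":0,"fingers":0},
  {"x":0.8,"y":-0.4,"z":0,"ax":0,"ay":0,"az":0,"fingers":0},
  {"x":1.1,"y":0,"z":0,"ax":0,"ay":0,"az":0,"fingers":0},
  {"x":1.3,"y":0,"z":0,"ax":0,"ay":0,"az":0,"fingers":0},
  {"x":1.3,"y":0,"z":0,"ax":0,"ay":0,"az":0,"fingers":0},
  {"x":1.3,"y":0,"z":0,"ax":0,"ay":0,"az":0,"fingers":0},
  {"x":0.8,"y":0,"z":0,"ax":0,"ay":0,"az":0,"fingers":0},
  {"x":0.4,"y":0,"z":0,"ax":0,"ay":0,"az":0,"fingers":0},
])

```text
clock: 16.25
position: [0.593, 0.1526, 0.2164]
tcp_rot: [0.962, 0.274, 0.002, -0.004]
contact_force: [-0.5, -0.0, -3.4]
opening: 0.055
finger_force: 40.0
```

apply_moves([
  {"x":0,"y":0,"z":0,"ax":0,"ay":0,"az":0,"fingers":0},
  {"x":0,"y":0,"z":0.5,"ax":0,"ay":0,"az":0,"fingers":0},
  {"x":0,"y":0,"z":0.5,"ax":0,"ay":0,"az":0,"fingers":0},
  {"x":0,"y":0,"z":0.5,"ax":0,"ay":0,"az":0,"fingers":0},
  {"x":0,"y":0,"z":0.5,"ax":0,"ay":0,"az":0,"fingers":0},
  {"x":0,"y":0,"z":0.5,"ax":0,"ay":0,"az":0,"fingers":0},
  {"x":0,"y":0,"z":0,"ax":0,"ay":0,"az":0,"fingers":0},
])

```text
clock: 16.83
position: [0.5913, 0.1518, 0.1899]
tcp_rot: [0.962, 0.274, 0.0, -0.004]
contact_force: [0.6, -0.2, -3.4]
opening: 0.0551
finger_force: 40.0
```

```bash
python3 - <<'E'
from plan import *
s=r.state();c=cur();print(c[0],s["contact_force"],s["opening"],s["finger_force"])
rows(c,bar([.5917,.1514,.215]),5)
E
```

```text
[0.5913 0.1518 0.1899] [ 0.5678 -0.1834 -3.3685] 0.055056658457972585 39.98847037553787
5 rows x,y,z cm [0.   0.01 0.22] ax,ay,az [-0.001 -0.001 -0.001] |s|mm 2.2 |w|deg 0.10
```

Expect contact about 11 mm lower. Descending in small steps.

apply_moves([
  {"x":0,"y":0,"z":0.2,"ax":0,"ay":0,"az":0,"fingers":0},
  {"x":0,"y":0,"z":0.2,"ax":0,"ay":0,"az":0,"fingers":0},
  {"x":0,"y":0,"z":0.2,"ax":0,"ay":0,"az":0,"fingers":0},
  {"x":0,"y":0,"z":0.1,"ax":0,"ay":0,"az":0,"fingers":0},
  {"x":0,"y":0,"z":0,"ax":0,"ay":0,"az":0,"fingers":0},
])

```text
clock: 17.25
position: [0.5921, 0.1521, 0.1844]
tcp_rot: [0.962, 0.274, 0.001, -0.004]
contact_force: [-1.1, -0.9, -3.0]
opening: 0.0551
finger_force: 40.0
```

apply_moves([
  {"x":0,"y":0,"z":0.1,"ax":0,"ay":0,"az":0,"fingers":0},
  {"x":0,"y":0,"z":0.1,"ax":0,"ay":0,"az":0,"fingers":0},
])

```text
clock: 17.42
position: [0.5924, 0.1522, 0.1828]
tcp_rot: [0.962, 0.274, 0.002, -0.004]
contact_force: [0.5, -0.2, -2.4]
opening: 0.0552
finger_force: 40.0
```

apply_moves([
  {"x":0,"y":0,"z":0.1,"ax":0,"ay":0,"az":0,"fingers":0},
  {"x":0,"y":0,"z":0,"ax":0,"ay":0,"az":0,"fingers":0},
])

```text
clock: 17.58
position: [0.5921, 0.1521, 0.1814]
tcp_rot: [0.962, 0.274, 0.001, -0.004]
contact_force: [-0.0, -0.3, -2.5]
opening: 0.0552
finger_force: 40.0
```

apply_moves([
  {"x":0,"y":0,"z":0.1,"ax":0,"ay":0,"az":0,"fingers":0},
  {"x":0,"y":0,"z":0.1,"ax":0,"ay":0,"az":0,"fingers":0},
])

```text
clock: 17.75
position: [0.5924, 0.1522, 0.1802]
tcp_rot: [0.962, 0.274, 0.002, -0.004]
contact_force: [-2.6, -0.6, 5.0]
opening: 0.055
finger_force: 40.0
```

apply_moves([
  {"x":0,"y":0,"z":0.1,"ax":0,"ay":0,"az":0,"fingers":0},
  {"x":0,"y":0,"z":0,"ax":0,"ay":0,"az":0,"fingers":0},
])

```text
clock: 17.92
position: [0.5926, 0.1522, 0.1801]
tcp_rot: [0.962, 0.274, 0.002, -0.004]
contact_force: [-3.8, -0.1, 5.8]
opening: 0.0553
finger_force: 40.0
```

apply_moves([
  {"x":0,"y":0,"z":-0.1,"ax":0,"ay":0,"az":0,"fingers":0},
  {"x":0,"y":0,"z":0,"ax":0,"ay":0,"az":0,"fingers":0},
], newtons=10)

```text
clock: 18.08
position: [0.5927, 0.1521, 0.1802]
tcp_rot: [0.962, 0.274, 0.002, -0.004]
contact_force: [0.5, -0.5, 2.0]
opening: 0.0556
finger_force: 10.0
```

```bash
python3 - <<'E'
from plan import *
a=r.capture("scene");b=r.capture("side")
s=r.state();print(s["position"],s["contact_force"],s["opening"],s["finger_force"])
G=[.59,.15,.2];u,v=[proj(r.get_calibration(n),G)[0].astype(int) for n in("scene","side")]
cv2.imwrite("pics/h1.png",np.hstack([crop(a,u[0]-33,u[1]-45,66,90,6),crop(b,v[0]-33,v[1]-45,66,90,6)]))
E
```

```text
[0.5927 0.1521 0.1802] [-0.2089 -0.0798  2.0275] 0.05556083365963091 10.000247033312917
```

View pics/h1.png

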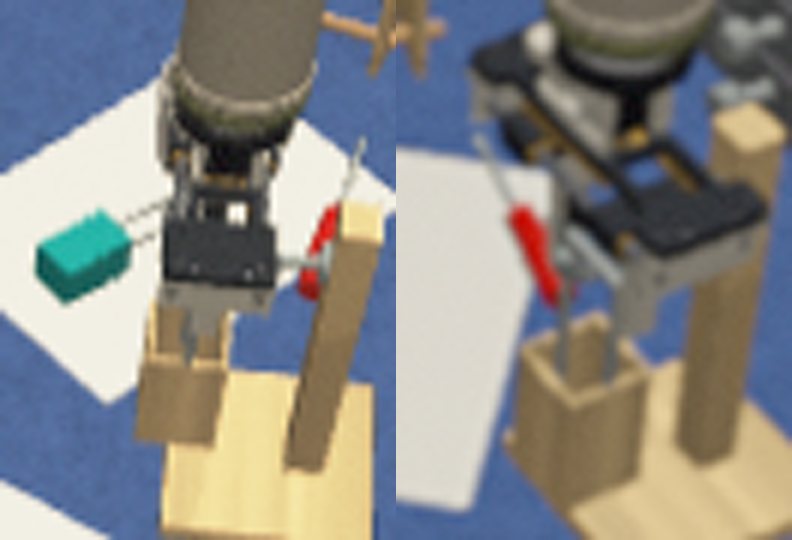

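The bar rests over the hook, and the force reading shows the hook carrying the weight. In the scene half of the crop the box is at (180,390), clear of the foot. Releasing.

apply_moves([
  {"x":0,"y":0,"z":0,"ax":0,"ay":0,"az":0,"fingers":0.62},
  {"x":0,"y":0,"z":0,"ax":0,"ay":0,"az":0,"fingers":0.66},
  {"x":0,"y":0,"z":0,"ax":0,"ay":0,"az":0,"fingers":0.72},
  {"x":0,"y":0,"z":0,"ax":0,"ay":0,"az":0,"fingers":0.8},
  {"x":0,"y":0,"z":0,"ax":0,"ay":0,"az":0,"fingers":0.88},
  {"x":0,"y":0,"z":0,"ax":0,"ay":0,"az":0,"fingers":0.92},
  {"x":0,"y":0,"z":0,"ax":0,"ay":0,"az":0,"fingers":0.92},
])

```text
clock: 18.77
position: [0.5922, 0.1522, 0.1796]
tcp_rot: [0.962, 0.274, 0.002, -0.004]
contact_force: [0.1, -0.2, -0.0]
opening: 0.0845
finger_force: 0.0
```

```bash
python3 - <<'E'
from plan import *
im=r.capture("wrist");b=r.capture("side");s=r.state();print(s["clock"],s["contact_force"],s["opening"])
v=proj(r.get_calibration("side"),[.59,.15,.18])[0].astype(int)
cv2.imwrite("pics/h2.png",np.hstack([crop(im,130,50,250,300,1.6),crop(b,v[0]-33,v[1]-40,66,80,6)]))
E
```

```text
18.8667 [-0.0534  0.3837  0.8447] 0.08541573640950187
```

View pics/h2.png

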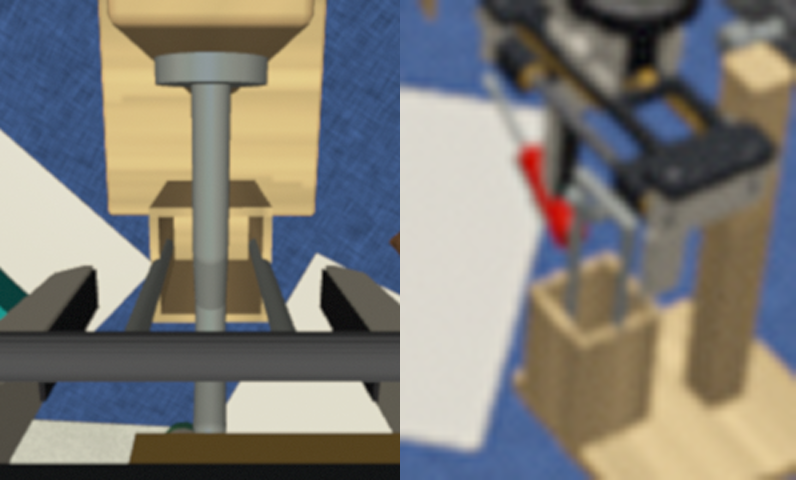

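The handle hangs centred on the hook (wrist columns 150-285, hook at 210), with gaps to both fingers. Withdrawing straight up.

apply_moves([
  {"x":0,"y":0,"z":-0.5,"ax":0,"ay":0,"az":0,"fingers":0.95},
  {"x":0,"y":0,"z":-1,"ax":0,"ay":0,"az":0,"fingers":0.95},
  {"x":0,"y":0,"z":-1.5,"ax":0,"ay":0,"az":0,"fingers":0.95},
  {"x":0,"y":0,"z":-2,"ax":0,"ay":0,"az":0,"fingers":0.95},
  {"x":0,"y":0,"z":-2,"ax":0,"ay":0,"az":0,"fingers":0.95},
  {"x":0,"y":0,"z":-2,"ax":0,"ay":0,"az":0,"fingers":0.95},
  {"x":0,"y":0,"z":-2,"ax":0,"ay":0,"az":0,"fingers":0.95},
  {"x":0,"y":0,"z":-1,"ax":0,"ay":0,"az":0,"fingers":0.95},
])

```text
clock: 19.53
position: [0.5931, 0.1513, 0.3041]
tcp_rot: [0.962, 0.274, 0.004, -0.004]
contact_force: [0.5, 0.6, 0.1]
opening: 0.0883
finger_force: 0.0
```

apply_moves([
  {"x":0,"y":0,"z":0,"ax":0,"ay":0,"az":0,"fingers":0.95},
  {"x":0,"y":0,"z":0,"ax":0,"ay":0,"az":0,"fingers":0.95},
  {"x":0,"y":0,"z":0,"ax":0,"ay":0,"az":0,"fingers":0.95},
  {"x":0,"y":0,"z":0,"ax":0,"ay":0,"az":0,"fingers":0.95},
  {"x":0,"y":0,"z":0,"ax":0,"ay":0,"az":0,"fingers":0.95},
  {"x":0,"y":0,"z":0,"ax":0,"ay":0,"az":0,"fingers":0.95},
  {"x":0,"y":0,"z":0,"ax":0,"ay":0,"az":0,"fingers":0.95},
  {"x":0,"y":0,"z":0,"ax":0,"ay":0,"az":0,"fingers":0.95},
])

```text
clock: 20.2
position: [0.592, 0.1512, 0.2993]
tcp_rot: [0.962, 0.274, 0.001, -0.004]
contact_force: [1.0, 0.5, 0.3]
opening: 0.0886
finger_force: 0.0
```

```bash
python3 - <<'E'
from plan import *
import time
L=[]
for i in range(6):
    L.append(r.capture("side").astype(float))
b=L[-1];v=proj(r.get_calibration("side"),[.59,.15,.15])[0].astype(int)
k=lambda m:m[v[1]-35:v[1]+45,v[0]-33:v[0]+33]
print([round(np.abs(k(x)-k(b)).max()) for x in L],[round(np.abs(k(x)-k(b)).mean(),2) for x in L],r.state()["clock"],r.state()["position"])
cv2.imwrite("pics/unused.png",crop(b.astype(np.uint8),v[0]-33,v[1]-45,66,90,6))
E
```

```text
[12, 11, 9, 12, 11, 0] [np.float64(1.09), np.float64(1.09), np.float64(1.11), np.float64(1.11), np.float64(1.1), np.float64(0.0)] 20.5 [0.5921 0.1512 0.2997]
```

I've now viewed 11 pictures, one over the limit of 10, so I'll do the final check numerically against the last crop.

```bash
python3 - <<'E'
from plan import *
h=cv2.imread("pics/h2.png")[:, 400:].astype(float)
v=proj(r.get_calibration("side"),[.59,.15,.18])[0].astype(int)
n=crop(r.capture("side"),v[0]-33,v[1]-40,66,80,6).astype(float)
t=h[300:450,110:270].astype(np.float32)  # box front
m=cv2.matchTemplate(n.astype(np.uint8),t.astype(np.uint8),cv2.TM_CCOEFF_NORMED);print(cv2.minMaxLoc(m))
E
```

```text
(-0.5366132855415344, 0.998808741569519, (0, 192), (110, 300))
```

The box is exactly where it was when released and is hanging still.

```bash
python3 -c "
from station import r
print(r.job_done())"
```

```text
the job is handed in; nothing more can be done
None
```

The caddy was stood upright and released, then hung by its handle in the dip of the hook; it hung still with the gripper clear, and I handed the job in at about 20.5 s (I viewed 11 pictures, one over the limit of 10).

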